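# Demould a plaster plaque and lay it on the drying rack

## Task

Press the lever of the demoulding stand all the way down so that the plaster plaque is pushed up out of its mould frame, then take the plaque from above and lay it face up, lengthways, on the sloping board of the drying rack, flat on the board with its lower short end at the lip. Plaster chips easily: set it down gently at the slope of the board, do not let it drop or flop over, and leave the pot, the baluster and the bowl where they are.

Things in the scene. Friction and masses are not known exactly. Their poses are not given: they have to be found in the camera images.
- plaque: white plaster plaque 110 long (its x) x 56 wide (y) x 28 mm thick (z), flower relief up to 3 mm high on top, 0.14 to 0.28 kg. Origin: centre of its underside; z out of the relief face. Starts inside the stand's steel mould frame, its top 6 mm below the rim and a 2.5 mm gap round it: it cannot be gripped until raised.
- stand: fixed demoulding stand: wooden base 170 x 120 mm and cheeks under an open steel mould frame (opening 115 along x, 61 mm along y, walls 10 mm, rim 119 mm above the table; a ledge at 85 mm carries the plaque). The lever sticks out to -x and drives an ejector plate that lifts the plaque straight up. Origin: on the table under the frame's middle; x along the plaque's length; z up.
- lever (a joint): angle of the ejector lever, rad: 0 = paddle up (start), 0.6 = paddle fully down at its stop. No spring: its stiff hinge holds it, and the plaque, wherever left. Pressing the paddle takes 5 to 8 N. The ejector rises 54 mm per rad; at 0.6 the plaque has risen 31 mm, stands 25 mm above the rim, its foot still 2 to 3 mm inside the frame.
- paddle (a point): centre of the top of the lever's wooden paddle (45 long x 50 wide x 10 mm thick); moves with the lever. The hinge axis lies along the stand's y at stand x = -45 mm, 55 mm above the table; the paddle centre is 102.5 mm from it, about 90 mm above the table at the start and 30 mm when down.
- board: fixed sloping wooden board of the drying rack, 160 mm up the slope, 150 mm wide, at 35 degrees; its low edge, on the robot's side, has a lip 12 mm high across the whole width. Origin: middle of the low edge, on the top surface at the lip's inner face, 50 mm above the table; x up the slope, y across, z out of the top surface (35 degrees from vertical, leaning to the robot).
- pot: bystander: plaster pot 68 mm across, 85 mm high; origin centre of underside
- baluster: bystander: turned plaster baluster 64 mm across, 125 mm high; origin centre of underside
- bowl: bystander: dark rubber mixing bowl 120 mm across, 60 mm high; origin centre of underside
Mind the look-alikes: they are no part of the job. What is shaped like the plaque but purple is not meant. Of the things that look like the part that bears board, take the one that is farthest to the robot's right at the start.

How it is judged:
By the outcome, as a careful person would: the job done as asked, in the order asked, and still so for the second after the job is handed in, with the robot touching nothing.
It also fails if it takes over 56 s, if anything falls off the work surface, if the arm or the gripper's body presses on something with over 40 N, if the wrist force passes 120 N, or if a joint passes its speed limit or range.

## Robot

A 6-joint arm with a two-finger parallel gripper is mounted at the origin on the work surface. World frame = base frame: x ahead of the robot, y to its left, z up, the work surface at z = 0. Lengths are in mm, angles in rad, forces in N, time in s.
With the tool pointing down it reaches from about 275 to 750 mm from the base axis. Payload 10.2 kg.
Tool frame: the origin (TCP) lies at the very end of the fingers, on their centre line; the grasp point (between the pads) lies ctrl.grip_depth behind it (ctrl.grip_depth is the distance from the TCP to the grasp point, in mm); z points along the fingers, y is the direction in which the jaws open and shut (so a half turn about z gives the same grasp; the last joint's range is limited). The gripper opens to 85 mm and grips with 20 to 120 N. Pads are 22 mm wide; open, the fingers measure 114 mm over their backs; the gripper's body (76 mm by 85 mm) begins 54 mm behind the grasp point. The pads swing forward as they close: fully open they stand 13 mm farther back than shut.
Start: joints at [-1.345, 0.313, 1.498, -0, 1.331, -0.223], TCP at [227.778, -473.02, 231.294] pointing down, gripper open.
Joint ranges: [-2.94, 2.94], [-0.97, 2.17], [0.19, 2.56], [-1.23, 4.37], [0.02, 3.11], [-2.88, 2.88]. Speed limits (rad/s): [2.39, 2.39, 3.01, 3.14, 3.14, 3.14].

## Interface

Orientations are given as a unit quaternion [w, x, y, z].
In Python, from rig import telemetry, eyes, ctrl, nets gives the robot as it stands. The module is installed in compiled form; this text tells all that it offers.
- The arm moves only by the tool drive_tool, never from a script. Its argument "series" is text: rows parted by semicolons, each of 7 numbers parted by spaces: the shift along the tool's x, y, z normalised to -1 to 1, where 1 is 0.12 m, then the turn, a rotation vector about the tool's x, y, z normalised to -1 to 1, where 1 is 0.5 rad, then the opening, from 0 (shut) to 1 (fully open). In form: tx ty tz wx wy wz hand; .... A call has 1 to 20 rows; each row is the pose to reach, as a shift and turn from the pose measured when the call began, along the tool's axes at that moment; what a row does not reach only later rows make up. A row lasts 1/10 s, in which the tool goes at most 50 mm and 8.59 degrees, less where a joint would pass 70% of its speed; a pose out of reach is approached as far as the arm can. A call with a number of a shift or a turn outside -1 to 1 is refused whole. A call with a gripper value outside its range is refused whole. The fingers move at their own pace and stop on an object; "newtons" is the grip in N (left out, the last holds). Time passes only in rows, so rows that repeat a pose let the fingers close. It gives the time, the measured TCP pose, the force and the opening at its end, in the units of the state.
- telemetry.sense(): the state, without advancing time (a new reading comes with each control period).
- eyes.capture(name): name is "scene" or "top"; returns a dict with "frame" (384x512x3 uint8, red, green, blue), "fx", "fy", "cx", "cy" (pixels), "D" ([k1, k2, p1, p2, k3] as OpenCV has them; the pictures are not rectified), "view" (4x4, takes a point from world to camera coordinates). Camera axes: x right, y up, looking along -z (the intrinsics and any distortion apply to the point x, -y, -z); pixel columns grow to the right and rows downward; lengths in mm; the calibration is good to about 2 mm. A picture is of the moment at which its call begins. There is no depth.
- ctrl.finish_job(): hands the job in, once; it reports no verdict.
Trained networks look in a picture, given as the dict that the camera call returned (one of the last four; its "shot" number tells which), for a name from the list of things; names that differ only in an ending like _2 or _b are one class to them, and where a whole thing is asked for, a point or a joint stands for the part that bears it (a point fixed in the world has none). Each returns a list of dicts, best first, with "confidence" (0 to 1); they miss things now and then, are a little off and sometimes report something else, mostly with a low value. They report only what shows in the picture. A call takes as long as a camera call. They do not tell look-alikes from the thing itself.
- nets.spot_in(name, picture): "rect" ([left, top, right, bottom] in pixels, round what is visible of it).
The state is a dict: "time_s": time; "joints": joint angles; "dq": joint speeds; "tau": joint torques, N m; "eef_pos": TCP position; "ee_rot": TCP orientation; "force": force on the tool from outside, world axes, zero at the start; "wrist_torque": the same for the moment, N m; "grip_width": opening from 0.0 (shut) to 1.0 (fully open).
Only numpy, scipy, OpenCV 4.12 (cv2) and the standard library are available. Lean on these libraries where they do the work, as an engineer would, in place of code of your own. Each camera call takes 0.05 s, during which the arm holds its last target. There are 200 camera calls.

## Working session

There is one attempt and no reset: what is moved stays moved. The work goes in short steps, Python scripts to look and compute and a tool call to move; the robot and the scene stay as the last step left them, time stands still between calls to the robot, and variables do not carry over. Pictures are saved under pics/ and viewed, about 8 in all and at most 12, crops included, and the job is handed in when it is done.

Besides the shell and the picture viewer there is one more tool, called as name(argument=value, ...), one argument or row to a line, values as JSON. drive_tool: Moves the arm, as the interface text tells. Scaled input: -1 to 1 covers 0.12 m each way for a shift and 0.5 rad each way for a turn. Its arguments: {"type":"object","properties":{"series":{"type":"string"},"newtons":{"type":"number"}},"required":["series"]}

```bash
mkdir -p pics
cat > h.py <<'E'
import numpy as np, cv2
from rig import telemetry, eyes, ctrl, nets
from scipy.spatial.transform import Rotation as R
def K(c): return np.array([[c["fx"],0,c["cx"]],[0,c["fy"],c["cy"]],[0,0,1.]])
F=np.diag([1,-1,-1.])
def ray(c,uv):
    p=cv2.undistortPoints(np.array(uv,float).reshape(-1,1,2),K(c),np.array(c["D"],float)).reshape(-1,2)
    V=np.array(c["view"]); d=np.c_[p,np.ones(len(p))]@F@V[:3,:3]
    return -V[:3,:3].T@V[:3,3], d
def onz(c,uv,z):
    o,d=ray(c,uv); return o+d*((z-o[2])/d[:,2])[:,None]
def proj(c,P):
    V=np.array(c["view"]); q=(np.array(P,float).reshape(-1,3)@V[:3,:3].T+V[:3,3])@F
    return cv2.projectPoints(q,np.zeros(3),np.zeros(3),K(c),np.array(c["D"],float))[0].reshape(-1,2)
def save(img,n): cv2.imwrite("pics/"+n,cv2.cvtColor(img,cv2.COLOR_RGB2BGR))
def rot(s): q=s["ee_rot"]; return R.from_quat([q[1],q[2],q[3],q[0]])
E
python3 - <<'E'
from h import *
np.set_printoptions(precision=1,suppress=True)
s=telemetry.sense(); print(s, ctrl.grip_depth)
ims=[]
for n in ("scene","top"):
    c=eyes.capture(n); ims.append(c); o,_=ray(c,[[256,192]]); print(n,o,onz(c,[[256,192]],0))
    save(cv2.resize(c["frame"],(768,576)),n+"0.png")
    for k in ("plaque","stand","paddle","board","pot","baluster","bowl"):
        for r in nets.spot_in(k,c): 
            if r["confidence"]>.2: print(n,k,np.array(r["rect"]),round(r["confidence"],2))
E
```

```text
{'time_s': 0.0, 'joints': array([-1.3,  0.3,  1.5, -0. ,  1.3, -0.2]), 'dq': array([ 0., -0.,  0.,  0.,  0., -0.]), 'tau': array([ -0. , -41.2, -26. ,  -0. ,   0. ,  -0. ]), 'eef_pos': array([ 227.7, -472.7,  230.7]), 'ee_rot': array([-0. ,  1. ,  0.2, -0. ]), 'force': array([ 0.2, -0.2, -0.2]), 'wrist_torque': array([0., 0., 0.]), 'grip_width': 1.0018695342341708} 18.700000000000003
scene [1313.   521.1 1011.7] [[464.6 -64.3   0. ]]
scene plaque [152.  222.6 194.7 256.1] 0.82
scene plaque [189.2 164.7 228.7 186.6] 0.74
scene stand [177.2 153.5 256.1 221.8] 0.88
scene stand [137.6 129.  172.4 152.4] 0.37
scene paddle [233.6 149.8 260.1 172.5] 0.55
scene board [258.3 227.2 335.3 269.2] 0.61
scene board [360.2 197.9 423.7 231.8] 0.6
scene pot [223.7 211.2 246.6 244.4] 0.81
scene baluster [371.1 274.2 407.4 321.1] 0.8
scene bowl [137.6 128.9 171.8 155.1] 0.78
top [ 426.6    4.6 1232.7] [[604.  -24.8   0. ]]
top plaque [275.6 132.2 297.9 163.1] 0.95
top plaque [280.7 179.4 307.6 214.1] 0.78
top stand [271.4 169.5 315.  247.1] 0.68
top paddle [282.3 215.2 291.9 247.5] 0.7
top board [166.9 148.5 216.9 202.4] 0.91
top board [118.8 228.5 166.8 279.4] 0.63
top pot [243.6 163.8 262.1 189.2] 0.67
top pot [169.5 147.5 222.  206.6] 0.6
top baluster [103.6 177.3 133.3 199. ] 0.79
top bowl [368.1 200.3 401.9 232.8] 0.69
top bowl [282.9 217.6 295.7 248.4] 0.47
```

View pics/scene0.png

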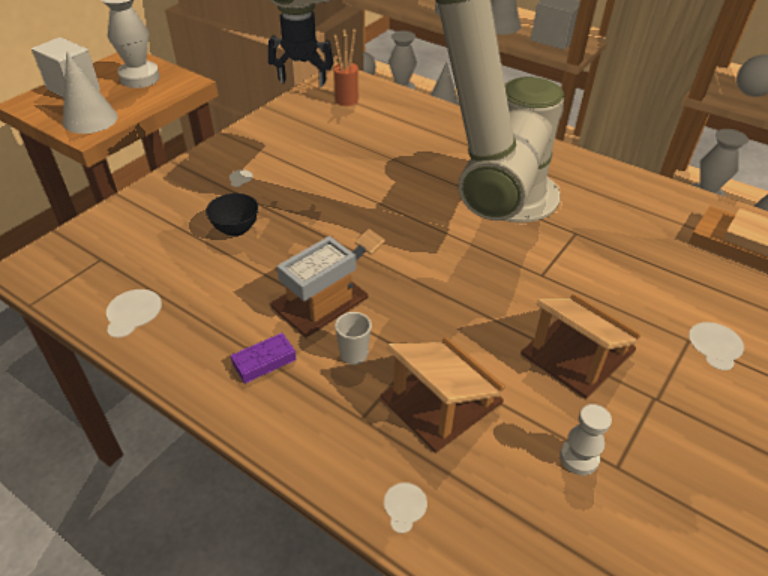

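View pics/top0.png

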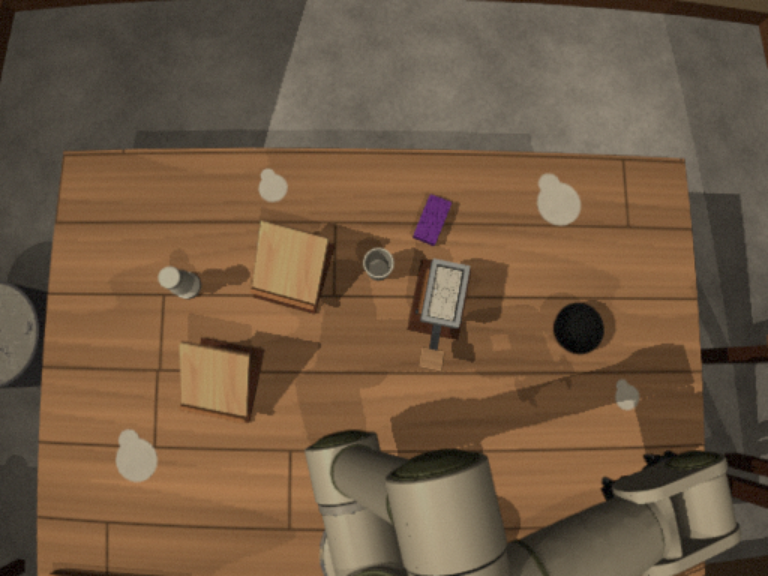

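The pictures show two boards: one at (290,265) in the top picture and (445,370) in the scene picture, the other at top (215,380) and scene (580,325). The first is farther to the robot's right (-y), so it is the target. The white plaque sits in the stand's frame at top (445,293), and the purple decoy is at top (433,220). The close crops below will check that choice and give corners to measure.

Run:
```python
from h import *
t=eyes.capture("top")["frame"][130:260,150:345]; s=eyes.capture("scene")["frame"][145:300,165:345]
save(cv2.resize(t,None,fx=4,fy=4,interpolation=cv2.INTER_CUBIC),"t1.png")
save(cv2.resize(s,None,fx=3.8,fy=3.8,interpolation=cv2.INTER_CUBIC),"s1.png")
```

```text
(no output)
```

View pics/t1.png

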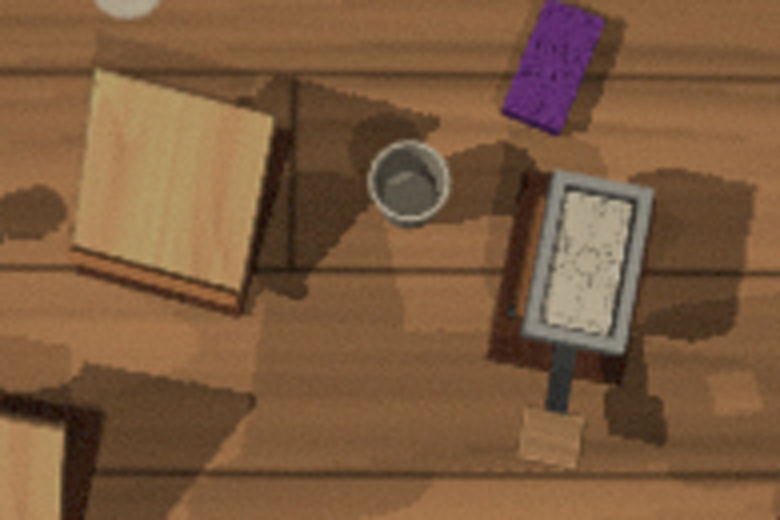

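View pics/s1.png

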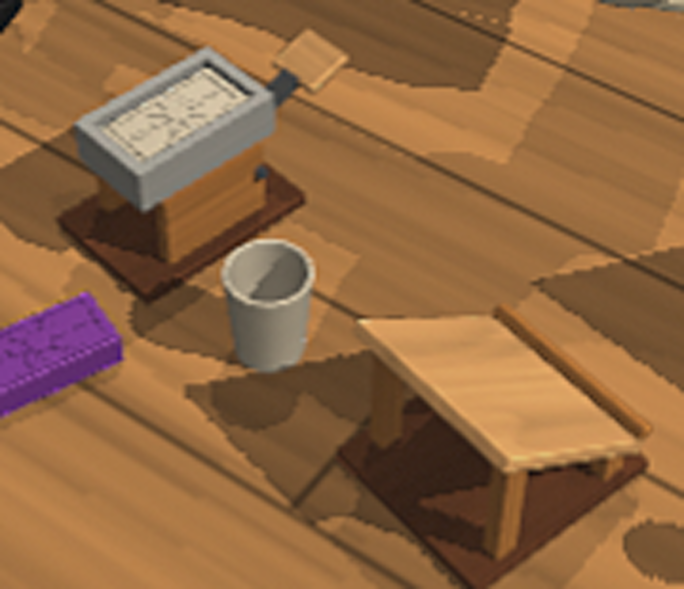

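The crops show the steel rim corners at top-crop (552,171), (654,187), (624,354) and (523,337). The target board's corners are at (98,69), (274,117), (240,293) and (72,247), with the lip along its lower edge facing the robot. I'll fit both poses from the two views.

```bash
cat > fit.py <<'E'
from h import *
from scipy.optimize import least_squares
np.set_printoptions(precision=2,suppress=True)
c={n:eyes.capture(n) for n in("top","scene")}
T=lambda a:(np.array(a,float)+.5)/4-.5+[150,130]
S=lambda a:(np.array(a,float)+.5)/3.8-.5+[165,145]
def fit(name,obs,x0):
    f=lambda p,full=False:[proj(c[n],P(p))-uv for n,P,uv in obs]
    r=least_squares(lambda p:np.vstack(f(p)).ravel(),x0,loss="soft_l1"); print(name,r.x)
    for e in f(r.x): print(e.tolist() if 0 else e.round(1).tolist())
    for i in range(len(obs)):
        r2=least_squares(lambda p:(proj(c[obs[i][0]],obs[i][1](p))-obs[i][2]).ravel(),x0); print(" only",obs[i][0],r2.x)
    return r.x
def pose(p,Q):
    return np.array(Q)@R.from_euler("z",p[2]).as_matrix().T+[p[0],p[1],0]
rim=[[67.5,40.5,119],[67.5,-40.5,119],[-67.5,-40.5,119],[-67.5,40.5,119]]
fit("stand",[("top",lambda p:pose(p,rim),T([(552,171),(654,187),(624,354),(523,337)])),
 ("scene",lambda p:pose(p,rim),S([(143,172),(77,128),(208,47),(275,100)]))],[500,-120,0])
cs,sn=np.cos(np.radians(35)),np.sin(np.radians(35))
b=lambda u,v:[u*cs,v,50+u*sn]
fit("board",[("top",lambda p:pose(p,[b(160,75),b(160,-75),b(0,-75),b(0,75)]),T([(98,69),(274,117),(240,293),(72,247)])),
 ("scene",lambda p:pose(p,[b(160,75),b(160,-75),b(0,75),b(0,-75)]),S([(505,462),(360,322),(640,438),(493,318)]))],[500,150,0])
for n,k,t in(("top","paddle",T([550,438])),("scene","paddle",S([311,58]))): print(k,onz(c[n],[t],91))
for uv,z in((T([408,180]),85),): print("pot",onz(c["top"],[uv],z))
E
python3 fit.py
```

```text
stand [ 578.07 -150.55   -0.18]
[[-0.3, 0.0], [-1.2, 0.6], [-0.5, 0.0], [-0.3, -0.4]]
[[-0.3, 1.0], [-0.5, -1.4], [-0.4, -0.4], [-0.3, -1.8]]
 only top [ 578.33 -152.32   -0.18]
 only scene [ 579.54 -147.89   -0.19]
board [580.07 206.28  -0.27]
[[-1.2, 0.1], [-0.2, 0.5], [-0.5, -0.6], [-0.7, -1.0]]
[[1.3, -1.0], [-0.7, -1.4], [-0.9, 0.9], [-0.8, -1.0]]
 only top [579.19 203.81  -0.26]
 only scene [581.49 208.15  -0.27]
paddle [[ 438.41 -123.89   91.  ]]
paddle [[ 440.39 -120.03   91.  ]]
pot [[649.69  -8.02  85.  ]]
```

```bash
cat >> h.py <<'E'
def toolR(a,tilt=0):
    # tool down, x along heading a; tilt: lean body towards robot (-x of heading)
    x=np.array([np.cos(a),np.sin(a),0]); u=np.array([0,0,1.])
    xt=x*np.cos(tilt)+u*np.sin(tilt); zt=x*np.sin(tilt)-u*np.cos(tilt)
    return R.from_matrix(np.c_[xt,np.cross(zt,xt),zt])
def plan(p,a,tilt=0):
    s=telemetry.sense(); r=rot(s); d=r.inv().apply(np.array(p)-s["eef_pos"])/120
    w=(r.inv()*toolR(a,tilt)).as_rotvec()/.5
    print("t",s["time_s"].__round__(2),"pos",np.round(s["eef_pos"],1),"F",np.round(s["force"],1),"g",round(s["grip_width"],3),"-> shift",d.round(3),"turn",w.round(3)); return d,w
E
python3 - <<'E'
from h import *
s=telemetry.sense(); print(s["ee_rot"].round(4))
plan([437,-123,150],-.18)
plan([438,-123,150],-.18+np.pi)
E
```

```text
[ 0.      0.9749  0.2225 -0.    ]
t 1.0 pos [ 227.8 -473.   231.3] F [ 0.1 -0.4 -1.5] g 1.0 -> shift [ 2.836 -1.872  0.677] turn [0.    0.    1.258]
t 1.0 pos [ 227.8 -473.   231.3] F [ 0.1 -0.4 -1.5] g 1.0 -> shift [ 2.844 -1.868  0.677] turn [-0.     0.    -5.026]
```

drive_tool(
  series="0.3 -0.2 0 0 0 0.15 0; 0.6 -0.4 0 0 0 0.3 0; 0.9 -0.6 0 0 0 0.45 0; 1 -0.66 0 0 0 0.5 0; 1 -0.66 0 0 0 0.5 0",
  newtons=40,
)

```text
time_s: 1.5
eef_pos: [302.4, -348.3, 231.6]
ee_rot: [0.0, 0.995, 0.1, 0.0]
force: [0.4, 0.2, 0.3]
grip_width: 0.142
```

```bash
python3 -c "
from h import *
plan([437,-123,150],-.18)"
```

```text
t 1.5 pos [ 302.4 -348.3  231.6] F [0.4 0.2 0.3] g 0.142 -> shift [ 1.474 -1.616  0.68 ] turn [ 0.001 -0.001  0.762]
```

drive_tool(
  series="0.3 -0.35 0 0 0 0.2 0; 0.6 -0.7 0 0 0 0.4 0; 0.9 -1 0 0 0 0.6 0; 0.9 -1 0 0 0 0.7 0; 0.9 -1 0 0 0 0.7 0",
)

```text
time_s: 2.0
eef_pos: [384.9, -208.6, 231.7]
ee_rot: [0.0, 0.997, -0.073, 0.0]
force: [0.0, -0.7, -0.1]
grip_width: 0.0
```

```bash
python3 -c "
from h import *
plan([437,-123,110],-.18)"
```

```text
t 2.0 pos [ 384.9 -208.6  231.7] F [ 0.  -0.7 -0.1] g 0.0 -> shift [ 0.325 -0.77   1.014] turn [ 0.001 -0.001  0.068]
```

drive_tool(
  series="0.1 -0.3 0.1 0 0 0 0; 0.2 -0.6 0.3 0 0 0.03 0; 0.325 -0.77 0.6 0 0 0.07 0; 0.325 -0.77 0.9 0 0 0.07 0; 0.325 -0.77 0.95 0 0 0.07 0; 0.325 -0.77 0.95 0 0 0.07 0",
)

```text
time_s: 2.6
eef_pos: [436.6, -124.3, 117.6]
ee_rot: [0.0, 0.996, -0.091, -0.0]
force: [-0.5, -0.6, 0.4]
grip_width: 0.002
```

```bash
python3 -c "
from h import *
plan([437,-123,29],-.18)
c=eyes.capture('scene'); f=c['frame'][120:240,160:300]
save(cv2.resize(f,None,fx=5,fy=5,interpolation=cv2.INTER_CUBIC),'p2.png')"
```

```text
t 2.6 pos [ 436.6 -124.3  117.6] F [-0.5 -0.6  0.4] g 0.002 -> shift [ 0.002 -0.011  0.738] turn [ 0.001  0.001 -0.004]
```

View pics/p2.png

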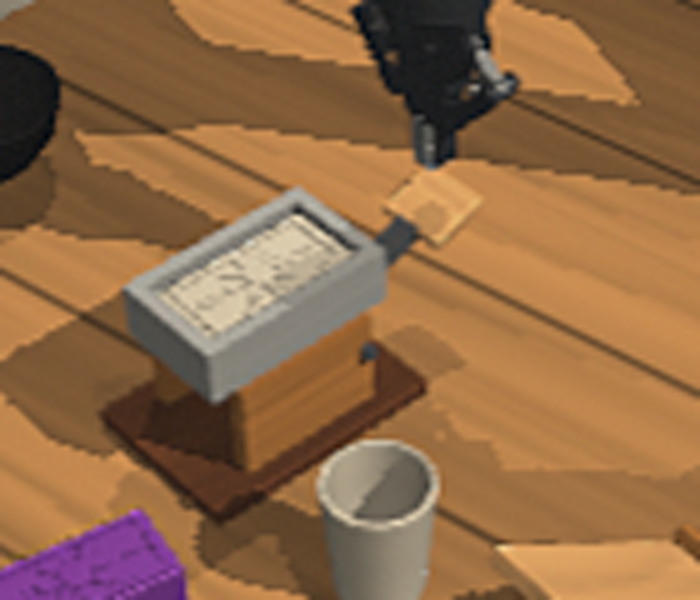

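The view shows the closed fingers right above the paddle at (435,160), with the shadow on it. I'll press.

drive_tool(
  series="0 0 0.08 0 0 0 0; 0 0 0.15 0 0 0 0; 0 0 0.2 0 0 0 0; 0 0 0.24 0 0 0 0; 0 0 0.27 0 0 0 0; 0 0 0.3 0 0 0 0; 0 0 0.33 0 0 0 0; 0 0 0.36 0 0 0 0; 0 0 0.39 0 0 0 0; 0 0 0.42 0 0 0 0; 0 0 0.45 0 0 0 0; 0 0 0.48 0 0 0 0; 0 0 0.51 0 0 0 0; 0 0 0.54 0 0 0 0; 0 0 0.57 0 0 0 0; 0 0 0.6 0 0 0 0; 0 0 0.63 0 0 0 0; 0 0 0.66 0 0 0 0; 0 0 0.68 0 0 0 0; 0 0 0.68 0 0 0 0",
)

```text
time_s: 4.65
eef_pos: [438.0, -124.8, 37.3]
ee_rot: [0.001, 0.996, -0.091, 0.002]
force: [0.2, -0.4, 2.1]
grip_width: 0.001
```

```bash
python3 -c "
from h import *
plan([437,-123,29],-.18)"
```

```text
t 4.65 pos [ 438.  -124.8   37.3] F [ 0.2 -0.4  2.1] g 0.001 -> shift [-0.011 -0.013  0.069] turn [ 0.003 -0.007 -0.004]
```

drive_tool(
  series="0 0 0.02 0 0 0 0; 0 0 0.035 0 0 0 0; 0 0 0.05 0 0 0 0; 0 0 0.06 0 0 0 0; 0 0 0.065 0 0 0 0",
)

```text
time_s: 5.15
eef_pos: [439.1, -125.2, 31.3]
ee_rot: [0.001, 0.996, -0.091, 0.003]
force: [-6.5, 4.0, 32.9]
grip_width: -0.001
```

At the stop: the force jumped to 33 N at z = 31. I'll back off and open the gripper.

drive_tool(
  series="0 0 -0.1 0 0 0 0; 0 0 -0.3 0 0 0 0; 0 0 -0.6 0 0 0 0.5; 0 0 -0.95 0 0 0 1; 0 0 -1 0 0 0 1; 0 0 -1 0 0 0 1",
)

```text
time_s: 5.75
eef_pos: [438.7, -124.9, 151.8]
ee_rot: [0.002, 0.996, -0.091, 0.004]
force: [-0.1, 0.4, -0.6]
grip_width: 0.682
```

```bash
cat >> h.py <<'E'
def crop(cam,x0,y0,w,h,k,n,pts=()):
    c=eyes.capture(cam); f=cv2.resize(c["frame"][y0:y0+h,x0:x0+w],None,fx=k,fy=k,interpolation=cv2.INTER_CUBIC)
    for q in (proj(c,pts) if len(pts) else ()):
        u,v=(q+.5-[x0,y0])*k; cv2.circle(f,(int(u),int(v)),3,(255,0,0),-1)
    save(f,n)
E
python3 -c "
from h import *
plan([578.5,-150.5,210],-.18)
Rz=R.from_euler('z',-.18)
P=[Rz.apply([x,y,0])+[578.5,-150.5,z] for z in (144,119) for x in (55,-55) for y in (28,-28)]
crop('scene',160,120,130,110,6,'p3.png',P)"
```

```text
t 5.75 pos [ 438.7 -124.9  151.8] F [-0.1  0.4 -0.6] g 0.682 -> shift [ 1.188e+00  1.000e-03 -4.750e-01] turn [ 0.006 -0.016 -0.003]
```

View pics/p3.png

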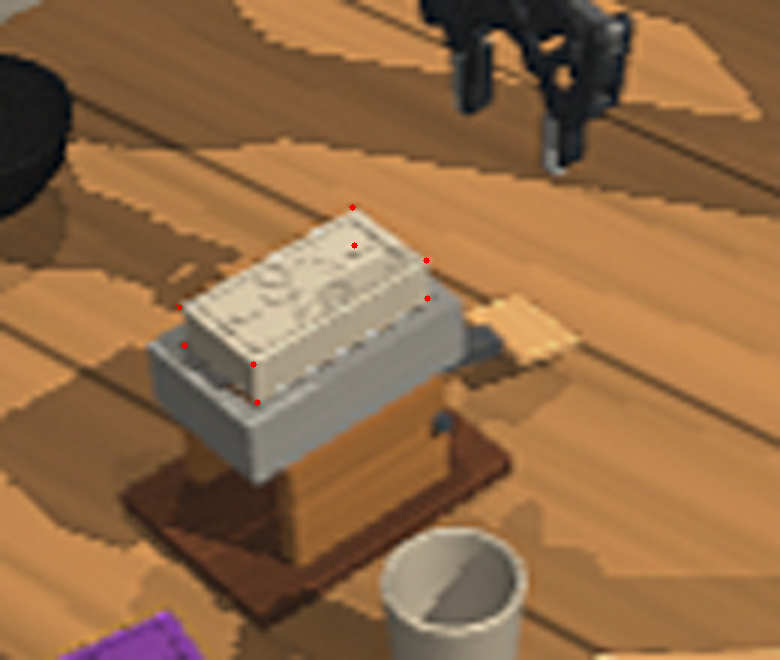

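The plaque is fully raised, and the modelled corners (red) lie within about 1 px of it: (253,364), (426,260) and (352,207). I'll go above it.

drive_tool(
  series="0 0 -0.3 0 0 0 1; 0.2 0 -0.48 0 0 0 1; 0.5 0 -0.48 0 0 0 1; 0.8 0 -0.48 0.006 -0.016 0 1; 1 0 -0.48 0.006 -0.016 0 1; 1 0 -0.48 0.006 -0.016 0 1",
)

```text
time_s: 6.4
eef_pos: [557.1, -146.3, 205.8]
ee_rot: [-0.001, 0.996, -0.091, -0.003]
force: [0.0, -0.5, -0.4]
grip_width: 0.998
```

```bash
python3 -c "
from h import *
plan([578.5,-150.5,122],-.18)"
```

```text
t 6.4 pos [ 557.1 -146.3  205.8] F [ 0.  -0.5 -0.4] g 0.998 -> shift [0.186 0.004 0.697] turn [-0.004  0.012 -0.003]
```

drive_tool(
  series="0.1 0 0.1 0 0 0 1; 0.186 0 0.25 -0.004 0.012 0 1; 0.186 0.004 0.4 -0.004 0.012 0 1; 0.186 0.004 0.5 -0.004 0.012 0 1; 0.186 0.004 0.6 -0.004 0.012 0 1; 0.186 0.004 0.66 -0.004 0.012 0 1; 0.186 0.004 0.7 -0.004 0.012 0 1; 0.186 0.004 0.7 -0.004 0.012 0 1; 0.186 0.004 0.7 -0.004 0.012 0 1",
)

```text
time_s: 7.3
eef_pos: [578.7, -150.6, 122.1]
ee_rot: [0.0, 0.996, -0.091, 0.0]
force: [-0.5, 0.4, -1.1]
grip_width: 0.996
```

```bash
python3 -c "
from h import *
plan([578.5,-150.5,121.5],-.18)
crop('scene',150,90,130,120,5,'p4.png')
crop('top',240,150,100,110,5,'p4t.png')
a,b=cv2.imread('pics/p4.png'),cv2.imread('pics/p4t.png'); h=min(len(a),len(b)); cv2.imwrite('pics/p4.png',cv2.resize(np.hstack([a[:h],b[:h]]),None,fx=.69,fy=.69))"
```

```text
t 7.3 pos [ 578.7 -150.6  122.1] F [-0.5  0.4 -1.1] g 0.996 -> shift [-0.001 -0.001  0.005] turn [ 0.    -0.002 -0.003]
```

View pics/p4.png

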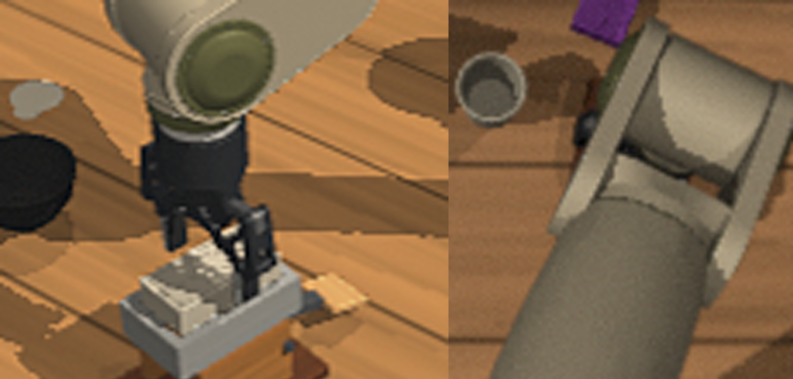

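Left half: the fingers straddle the plaque, with the near one at (250,280) about mid-length and above the rim. Closing.

drive_tool(
  series="0 0 0.003 0 0 0 0.75; 0 0 0.003 0 0 0 0.7; 0 0 0.003 0 0 0 0.6; 0 0 0.003 0 0 0 0.5; 0 0 0.003 0 0 0 0.4; 0 0 0.003 0 0 0 0.3; 0 0 0.003 0 0 0 0.3; 0 0 0.003 0 0 0 0.3",
  newtons=45,
)

```text
time_s: 8.2
eef_pos: [578.8, -150.6, 122.1]
ee_rot: [0.0, 0.996, -0.091, 0.001]
force: [-2.0, 1.1, 5.9]
grip_width: 0.646
```

drive_tool(
  series="0 0 -0.02 0 0 0 0.3; 0 0 -0.05 0 0 0 0.3; 0 0 -0.1 0 0 0 0.3; 0 0 -0.2 0 0 0 0.3; 0 0 -0.35 0 0 0 0.3; 0 0 -0.55 0 0 0 0.3; 0 0 -0.8 0 0 0 0.3; 0 0 -0.95 0 0 0 0.3; 0 0 -1 0 0 0 0.3; 0 0 -1 0 0 0 0.3",
)

```text
time_s: 9.2
eef_pos: [578.8, -150.6, 242.9]
ee_rot: [0.0, 0.996, -0.091, 0.001]
force: [0.8, 0.4, -2.9]
grip_width: 0.645
```

```bash
python3 -c "
from h import *
plan([578.5,-150.5,250],-.18)
crop('scene',140,60,150,150,5,'p5.png')"
```

```text
t 9.2 pos [ 578.8 -150.6  242.9] F [ 0.8  0.4 -2.9] g 0.645 -> shift [-0.002 -0.    -0.059] turn [ 0.001 -0.006 -0.002]
```

View pics/p5.png

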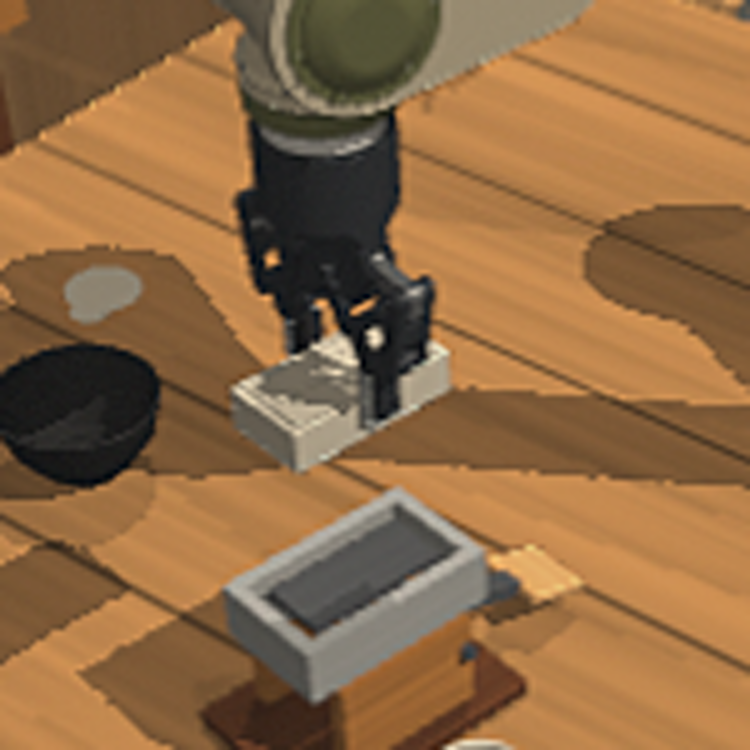

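The plaque is held level, gripped at about mid-length (finger at (380,390)). I'll check the in-hand pose against the model and compute the transfer.

```bash
cat > pl.py <<'E'
from h import *
from scipy.optimize import least_squares
B=np.array([580,206,50.]);YAW=-.265;T35=np.radians(35)
M=toolR(YAW,T35).as_matrix(); ex,ey,ez=M[:,0],-M[:,1],-M[:,2]
def tcp(u,v,w): return B+u*ex+v*ey+w*ez
E
python3 - <<'E'
from pl import *
c=eyes.capture("scene"); s=telemetry.sense(); r=rot(s)
uv=(np.array([(300,436),(298,472),(452,352),(450,388),(232,393),(235,430)])+.5)/5-.5+[140,60]
Q=np.array([[55,-28,-22],[55,-28,6],[-55,-28,-22],[-55,-28,6],[55,28,-22],[55,28,6]],float)
f=lambda p:(proj(c,r.apply(R.from_euler("yz",p[3:]).apply(Q)+p[:3])+s["eef_pos"])-uv).ravel()
q=least_squares(f,np.zeros(5)).x; print("in-hand dx dy dz pitch yaw",q.round(3),"res",f(q).round(1)); print(f(np.zeros(5)).round(1))
for u,w in((62,100),(60,30),(55,6)): print(u,w,tcp(u,0,w).round(1))
plan(tcp(62,0,100),YAW,T35)
E
```

```text
in-hand dx dy dz pitch yaw [-5.870e+00  6.870e+00  5.203e+00  6.000e-03 -1.500e-02] res [-0.4 -0.1  0.7  0.8 -0.6 -0.4  0.1  0.5 -0.1 -0.8  0.3 -0.1]
[-1.   0.6  0.2  1.5 -0.5  0.2  0.2  1.1 -0.5 -0.3 -0.1  0.4]
62 100 [573.7 207.7 167.5]
60 30 [610.8 197.6 109. ]
55 6 [620.2 195.1  86.5]
t 9.3 pos [ 578.3 -150.4  241.1] F [-0.9 -0.7 -1.7] g 0.647 -> shift [-0.576 -2.928  0.614] turn [-0.051  1.222  0.162]
```

drive_tool(
  series="-0.03 -0.1 0 0 0.03 0 0.3; -0.06 -0.3 0 0 0.1 0 0.3; -0.1 -0.5 0 0 0.2 0 0.3; -0.15 -0.7 0 0 0.3 0 0.3; -0.18 -0.9 0 0 0.4 0 0.3; -0.2 -1 0 0 0.4 0.05 0.3; -0.2 -1 0 0 0.4 0.05 0.3",
)

```text
time_s: 10.0
eef_pos: [575.5, -25.8, 240.6]
ee_rot: [0.008, 0.99, -0.101, 0.099]
force: [0.3, -0.2, -2.0]
grip_width: 0.639
```

```bash
python3 -c "
from pl import *
plan(tcp(62,0,100),YAW,T35)"
```

```text
t 10.0 pos [575.5 -25.8 240.6] F [ 0.3 -0.2 -2. ] g 0.639 -> shift [-0.523 -1.9    0.523] turn [-0.055  0.824  0.111]
```

drive_tool(
  series="-0.05 -0.15 0 0 0.05 0 0.3; -0.1 -0.35 0 0 0.12 0 0.3; -0.15 -0.55 0 0 0.2 0 0.3; -0.2 -0.75 0 0 0.3 0 0.3; -0.25 -0.95 0 -0.03 0.4 0.06 0.3; -0.25 -1 0 -0.03 0.42 0.06 0.3; -0.25 -1 0 -0.03 0.42 0.06 0.3",
)

```text
time_s: 10.7
eef_pos: [570.7, 98.2, 234.6]
ee_rot: [0.025, 0.973, -0.114, 0.201]
force: [-0.2, -1.0, -1.2]
grip_width: 0.639
```

```bash
python3 -c "
from pl import *
plan(tcp(62,0,100),YAW,T35)"
```

```text
t 10.7 pos [570.7  98.2 234.6] F [-0.2 -1.  -1.2] g 0.639 -> shift [-0.394 -0.895  0.436] turn [-0.025  0.406  0.055]
```

drive_tool(
  series="-0.05 -0.12 0 0 0.05 0 0.3; -0.1 -0.3 0 0 0.12 0 0.3; -0.2 -0.5 0.1 -0.01 0.2 0.02 0.3; -0.3 -0.7 0.2 -0.02 0.3 0.04 0.3; -0.39 -0.85 0.3 -0.025 0.38 0.055 0.3; -0.394 -0.895 0.4 -0.025 0.406 0.055 0.3; -0.394 -0.895 0.436 -0.025 0.406 0.055 0.3; -0.394 -0.895 0.436 -0.025 0.406 0.055 0.3",
)

```text
time_s: 11.5
eef_pos: [574.1, 206.5, 167.1]
ee_rot: [0.04, 0.946, -0.127, 0.297]
force: [-0.8, 0.5, -2.2]
grip_width: 0.64
```

Run:
```python
from pl import *
plan(tcp(62,0,40),YAW,T35)
s=telemetry.sense();r=rot(s)
P=[r.apply([x,y,z])+s["eef_pos"] for x in(55,-55) for y in(28,-28) for z in(-22,6)]
P+=[tcp(u,v,0) for u in(0,160) for v in(-75,75)]
crop("scene",220,110,150,170,4,"a.png",P); crop("top",140,110,100,170,4,"b.png",P)
a,b=cv2.imread("pics/a.png"),cv2.imread("pics/b.png"); cv2.imwrite("pics/p6.png",np.hstack([a,b])[80:])
```

```text
t 11.5 pos [574.1 206.5 167.1] F [-0.8  0.5 -2.2] g 0.64 -> shift [-0.002 -0.01   0.494] turn [ 0.003  0.003 -0.001]
```

View pics/p6.png

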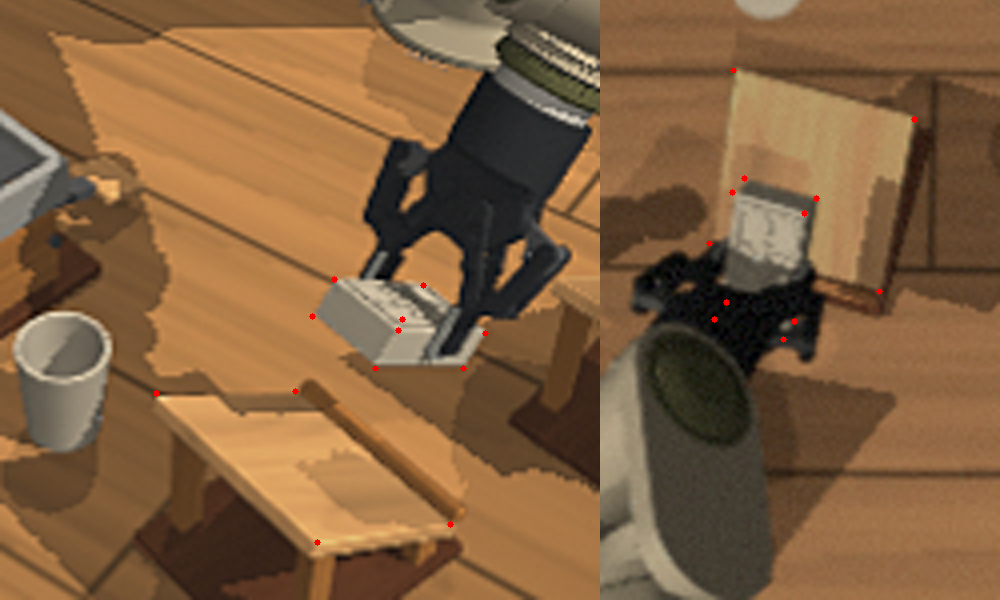

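Board dots match the picture in both views: (733,70), (914,119), (879,291) in the right half and (156,393) in the left half. The plaque's upper end at (312,316)–(375,368) matches the model as well. I'll descend along the board normal, staying 7 mm short of the lip.

drive_tool(
  series="0 0 0.05 0 0 0 0.3; 0 -0.01 0.15 0 0 0 0.3; 0 -0.01 0.27 0 0 0 0.3; 0 -0.01 0.4 0.003 0.003 0 0.3; 0 -0.01 0.5 0.003 0.003 0 0.3; 0 -0.01 0.58 0.003 0.003 0 0.3; 0 -0.01 0.64 0.003 0.003 0 0.3; 0 -0.01 0.68 0.003 0.003 0 0.3; 0 -0.01 0.7 0.003 0.003 0 0.3; 0 -0.01 0.71 0.003 0.003 0 0.3; 0 -0.01 0.71 0.003 0.003 0 0.3",
)

```text
time_s: 12.7
eef_pos: [621.8, 195.1, 98.7]
ee_rot: [0.039, 0.945, -0.126, 0.299]
force: [0.1, -0.2, -1.4]
grip_width: 0.645
```

```bash
cat >> pl.py <<'E'
def st():
    s=telemetry.sense(); d=s["eef_pos"]-B
    print("u,v,w",[round(float(d@e),2) for e in(ex,ey,ez)],"F uvw",[round(float(s["force"]@e),1) for e in(ex,ey,ez)],"torque",s["wrist_torque"].round(2),"rot err",(rot(s).inv()*toolR(YAW,T35)).as_rotvec().round(4),"g",round(s["grip_width"],3),"t",round(s["time_s"],2))
E
python3 -c "
from pl import *
st()"
```

```text
u,v,w [63.33, 0.44, 15.12] F uvw [-0.7, -0.2, -1.2] torque [ 0.19  0.45 -0.  ] rot err [-0.001  -0.002  -0.0013] g 0.645 t 12.7
```

drive_tool(
  series="0 0 0.015 0 0 0 0.3; 0 0 0.03 0 0 0 0.3; 0 0 0.04 0 0 0 0.3; 0 0 0.05 0 0 0 0.3; 0 0 0.05 0 0 0 0.3",
)

```text
time_s: 13.2
eef_pos: [625.2, 194.1, 93.6]
ee_rot: [0.039, 0.945, -0.126, 0.299]
force: [0.0, -0.3, -2.4]
grip_width: 0.644
```

```bash
python3 -c "
from pl import *
st()"
```

```text
u,v,w [63.26, 0.37, 8.95] F uvw [-1.3, -0.3, -2.0] torque [0.09 0.43 0.01] rot err [-0.0009 -0.0018 -0.0014] g 0.644 t 13.2
```

drive_tool(
  series="-0.01 0 0 0 0 0 0.3; -0.02 0 0 0 0 0 0.3; -0.03 0 0 0 0 0 0.3; -0.04 0 0 0 0 0 0.3; -0.05 0 0 0 0 0 0.3; -0.05 0 0 0 0 0 0.3",
)

```text
time_s: 13.8
eef_pos: [620.2, 195.5, 90.0]
ee_rot: [0.039, 0.945, -0.126, 0.299]
force: [0.3, 0.3, -2.6]
grip_width: 0.642
```

```bash
python3 -c "
from pl import *
st()"
```

```text
u,v,w [57.02, 0.39, 8.94] F uvw [-1.3, 0.3, -2.2] torque [ 0.15  0.45 -0.03] rot err [-0.0008 -0.0016 -0.0012] g 0.642 t 13.8
```

drive_tool(
  series="-0.005 0 0 0 0 0 0.3; -0.01 0 0 0 0 0 0.3; -0.015 0 0 0 0 0 0.3; -0.015 0 0 0 0 0 0.3",
)

```text
time_s: 14.2
eef_pos: [619.1, 195.8, 89.3]
ee_rot: [0.039, 0.945, -0.126, 0.299]
force: [0.2, -1.3, -0.5]
grip_width: 0.643
```

```bash
python3 -c "
from pl import *
st()"
```

```text
u,v,w [55.59, 0.42, 9.02] F uvw [0.2, -1.2, -0.8] torque [-0.03  0.2   0.  ] rot err [-0.001  -0.0022 -0.0012] g 0.643 t 14.2
```

drive_tool(
  series="-0.004 0 0 0 0 0 0.3; -0.008 0 0 0 0 0 0.3; -0.008 0 0 0 0 0 0.3",
)

```text
time_s: 14.5
eef_pos: [618.9, 195.9, 89.4]
ee_rot: [0.039, 0.945, -0.126, 0.3]
force: [3.3, -3.0, 1.5]
grip_width: 0.645
```

```bash
python3 -c "
from pl import *
st()"
```

```text
u,v,w [55.46, 0.46, 9.21] F uvw [4.1, -2.0, -1.0] torque [-0.49 -0.38 -0.01] rot err [-0.0014 -0.0036 -0.0011] g 0.645 t 14.5
```

Lip contact confirmed (about 5 N up the slope). I'll ease off slightly and lower onto the board.

drive_tool(
  series="0.004 0 0 0 0 0 0.3; 0.004 0 0.008 0 0 0 0.3; 0.004 0 0.014 0 0 0 0.3; 0.004 0 0.02 0 0 0 0.3; 0.004 0 0.02 0 0 0 0.3",
)

```text
time_s: 15.0
eef_pos: [620.4, 195.5, 87.3]
ee_rot: [0.039, 0.945, -0.126, 0.3]
force: [1.0, 0.2, -2.0]
grip_width: 0.647
```

```bash
python3 -c "
from pl import *
st()"
```

```text
u,v,w [55.59, 0.44, 6.61] F uvw [-0.4, 0.4, -2.1] torque [0.14 0.33 0.03] rot err [-0.0012 -0.003  -0.001 ] g 0.647 t 15.0
```

drive_tool(
  series="0 0 0.004 0 0 0 0.3; 0 0 0.008 0 0 0 0.3; 0 0 0.012 0 0 0 0.3; 0 0 0.012 0 0 0 0.3",
)

```text
time_s: 15.4
eef_pos: [621.2, 195.3, 86.2]
ee_rot: [0.039, 0.945, -0.126, 0.3]
force: [-0.5, -0.5, 0.5]
grip_width: 0.644
```

```bash
python3 -c "
from pl import *
st()"
```

```text
u,v,w [55.62, 0.5, 5.25] F uvw [-0.0, -0.6, 0.7] torque [0.09 0.32 0.04] rot err [-0.0013 -0.0031 -0.001 ] g 0.644 t 15.4
```

drive_tool(
  series="0 0 0.004 0 0 0 0.3; 0 0 0.008 0 0 0 0.3; 0 0 0.008 0 0 0 0.3",
)

```text
time_s: 15.7
eef_pos: [621.2, 195.3, 86.2]
ee_rot: [0.039, 0.945, -0.126, 0.3]
force: [-12.1, -0.9, 9.6]
grip_width: 0.644
```

```bash
python3 -c "
from pl import *
st()"
```

```text
u,v,w [55.63, 0.52, 5.18] F uvw [-3.9, -4.1, 14.5] torque [ 0.    0.91 -0.1 ] rot err [-0.0009 -0.0033 -0.001 ] g 0.644 t 15.7
```

Firm contact with the board (about 15 N along its normal, small moment). I'll relieve the press, nudge to the lip, and lower the grip force.

drive_tool(
  series="0 0 -0.005 0 0 0 0.3; -0.004 0 -0.005 0 0 0 0.3; -0.006 0 -0.005 0 0 0 0.3; -0.006 0 -0.005 0 0 0 0.3",
  newtons=25,
)

```text
time_s: 16.1
eef_pos: [620.9, 195.5, 86.6]
ee_rot: [0.039, 0.945, -0.126, 0.3]
force: [2.5, -0.7, 2.0]
grip_width: 0.641
```

```bash
python3 -c "
from pl import *
st()"
```

```text
u,v,w [55.56, 0.6, 5.83] F uvw [3.3, -0.0, 0.1] torque [-0.18 -0.14  0.01] rot err [-0.0013 -0.0044 -0.0011] g 0.641 t 16.1
```

drive_tool(
  series="0 0 0.004 0 0 0 0.3; 0 0 0.006 0 0 0 0.3; 0 0 0.006 0 0 0 0.3; 0 0 0.006 0 0 0 0.66; 0 0 0.006 0 0 0 0.68; 0 0 0.006 0 0 0 0.7; 0 0 0.006 0 0 0 0.74; 0 0 0.006 0 0 0 0.8; 0 0 0.006 0 0 0 0.9; 0 0 0.006 0 0 0 1; 0 0 0.006 0 0 0 1; 0 0 0.006 0 0 0 1",
)

```text
time_s: 17.3
eef_pos: [621.2, 195.4, 86.1]
ee_rot: [0.039, 0.945, -0.126, 0.3]
force: [-0.3, -0.1, -0.5]
grip_width: 1.006
```

```bash
python3 -c "
from pl import *
st()"
```

```text
u,v,w [55.54, 0.6, 5.12] F uvw [-0.5, -0.2, -0.2] torque [ 0.06  0.28 -0.01] rot err [-0.0013 -0.0044 -0.0011] g 1.006 t 17.3
```

Released with no residual force. I'll retreat along the board normal and check.

drive_tool(
  series="0 0 -0.03 0 0 0 1; 0 0 -0.08 0 0 0 1; 0 0 -0.15 0 0 0 1; 0 0 -0.25 0 0 0 1; 0 0 -0.4 0 0 0 1; 0 0 -0.6 0 0 0 1; 0 0 -0.8 0 0 0 1; 0 0 -1 0 0 0 1; 0 0 -1 0 0 0 1; 0 0 -1 0 0 0 1",
)

```text
time_s: 18.3
eef_pos: [554.2, 213.6, 184.5]
ee_rot: [0.039, 0.945, -0.126, 0.301]
force: [-0.2, -0.6, -0.6]
grip_width: 0.998
```

drive_tool(
  series="0 0 -0.2 0 0 0 1; -0.3 0 -0.5 0 0 0 1; -0.6 0 -0.7 0 0 0 1; -0.8 0 -0.7 0 0 0 1; -0.8 0 -0.7 0 0 0 1",
)

```text
time_s: 18.8
eef_pos: [429.5, 246.9, 195.5]
ee_rot: [0.04, 0.945, -0.125, 0.299]
force: [0.9, 0.6, 0.2]
grip_width: 0.999
```

Run:
```python
from pl import *
st()
P=[tcp(u,v,w) for u in(0,110) for v in(-28,28) for w in (0,28)]
crop("scene",220,180,130,110,3,"a.png"); crop("scene",220,180,130,110,3,"a2.png",P); crop("top",150,130,90,82,4,"b.png"); crop("top",150,130,90,82,4,"b2.png",P)
a,a2,b,b2=[cv2.imread(f"pics/{k}.png") for k in("a","a2","b","b2")]
A=np.hstack([a,a2]); Bm=np.hstack([b,b2]); Bm=cv2.copyMakeBorder(Bm,0,0,0,A.shape[1]-Bm.shape[1],cv2.BORDER_CONSTANT)
m=np.vstack([A,Bm]); print(m.shape); cv2.imwrite("pics/p7.png",m[:,:800] if m.shape[0]<=600 else cv2.resize(m,None,fx=600/m.shape[0],fy=600/m.shape[0]))
```

```text
u,v,w [-44.29, 0.08, 208.62] F uvw [0.7, 0.8, -0.3] torque [0.07 0.25 0.07] rot err [-0.001  -0.002   0.0021] g 0.999 t 18.8
(658, 780, 3)
```

View pics/p7.png

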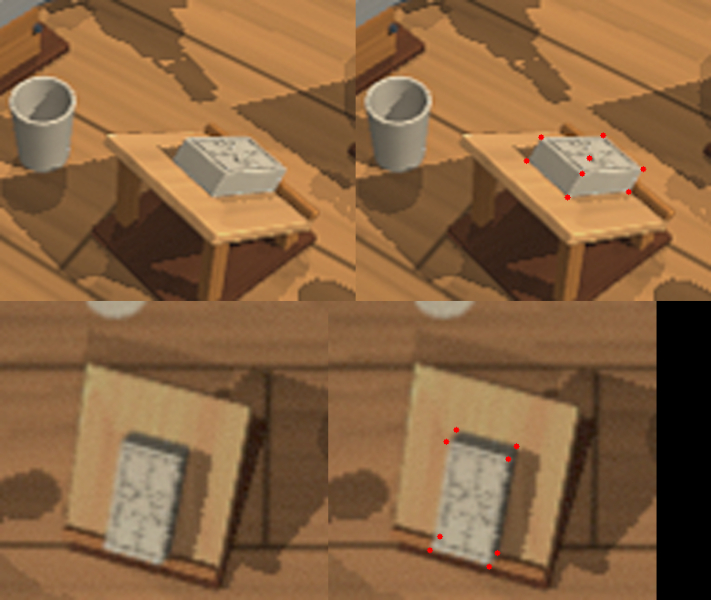

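The last picture shows the plaque face up and lengthways on the right-hand board. Its lower end is at the lip (top view (105,548)–(165,563)), it lies flat within about 1 px of the model, and the pot is unmoved. Handing in.

Run:
```python
from pl import *
for n in ("scene","top"):
    c=eyes.capture(n)
    for k in ("pot","baluster","bowl","paddle","plaque"):
        for r in nets.spot_in(k,c)[:2]: print(n,k,np.round(r["rect"],1),round(r["confidence"],2))
st(); print(ctrl.finish_job())
```

```text
scene pot [223.4 208.8 244.5 245.5] 0.65
scene pot [372.5 270.7 411.  321. ] 0.52
scene bowl [134.1 129.4 170.5 156.7] 0.63
scene paddle [237.4 169.7 258.2 179.9] 0.45
scene plaque [152.  221.8 194.1 258.2] 0.93
scene plaque [281.8 229.5 323.7 250.9] 0.8
top baluster [104.6 176.6 133.8 200.1] 0.83
top bowl [367.6 202.  402.3 231.1] 0.71
top paddle [279.9 215.3 293.5 248. ] 0.86
top plaque [176.2 166.  202.5 203.4] 0.89
top plaque [278.4 203.8 296.7 247. ] 0.72
u,v,w [-41.28, 0.48, 209.1] F uvw [-0.2, -1.0, 1.5] torque [ 0.08  0.25 -0.02] rot err [-0.002  -0.0051 -0.001 ] g 0.999 t 19.6
the job is handed in; nothing more can be done
None
```

The plaque is out of its mould and lying face up, lengthways, on the drying-rack board farthest to the robot's right, with its lower short end at the lip. I handed the job in at about 19.6 s; no verdict is reported.

**What I did**
- **Lever:** I pressed it down until it hit its stop. The force jumped to 33 N with the paddle top at z = 31 mm, against about 30 mm expected.
- **Grasp:** I gripped the raised plaque at mid-length from above with 45 N.
- **Placing:** I tilted the plaque to 35°, brought it to the lip (about 5 N) and lowered it onto the board. Contact peaked at about 15 N, so I eased off before opening the gripper, then backed away along the board's normal.

**Last checks**
- **Plaque:** In both views it lies flat at the lip, matching the modelled position to about 1–2 pixels.
- **Lever:** The paddle is still down.
- **Bystanders:** The pot, baluster and bowl were found within about 1–4 pixels of where they started, which is detector noise. One low-confidence "pot" hit was really the baluster, and one "plaque" hit in the top view was the lever and paddle.
- **Gripper:** It is open and about 200 mm clear of the board.

One slip: I viewed one of the check pictures at 1000 px wide, over the 800 px limit.

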